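Clamp the strip bundle against the end panel

TASK

On the packing bench, slide the bundle of grey strips endwise along the bench, under the foot of the bundle clamp, until its end sits flush and square against the clamp's upright panel, without ramming it. Then turn the winged knob clockwise, feeling for the load, until the foot holds the bundle firmly but is not overtightened (a press of about 18 N), never bumping the panel with the gripper, and leave the other things on the bench where they are.

Things in the scene. Friction and masses are not known exactly. Their poses are not given: they have to be found in the camera images.
- bracket: grey arm of the fixed bundle clamp, with the knob on top and the presser foot below. Its frame lies on the bench surface below the knob's vertical axis: z up, +y square to the panel and towards it, x along it. Arm 36 mm wide, from y = -20 mm to the panel, underside 76 mm and top 90 mm above the bench; a steel collar, radius 13 mm, rises to 98 mm
- under_foot (a point): fixed point on the bench below the foot (same frame as the bracket). The round rubber foot, 24 mm across, on a soft spring, hangs under the arm, its underside 43 to 54 mm above the bench at the start: this differs and is not measured. The knob's steep cam drives it straight down 6 mm per rad; on the bundle it gives 24 N per rad. Firm is 12 to 24 N; over 32 N is overtight
- panel: upright bare aluminium plate, fixed, 150 mm along x, 152 mm high, 8 mm thick. Its frame is the same as the bracket's (on the bench under the knob's axis); the face that the bundle's end must meet stands 42 mm from that axis on the +y side. Behind it are the clamp's grey base and gussets
- knob: dark steel butterfly knob on a vertical axis on top of the arm. Origin on the axis, 98 mm above the bench; x lies along the wings, y across, z up. Wings: a flat blade 8 mm thick, 62 mm tip to tip (two round lobes, the tips sweep within 11 mm of the panel), 14 to 40 mm above the origin at the lobes, 16 to 38 mm at the middle; below it a round hub of 17 mm diameter
- knob_grip (a point): on the knob's axis, 27 mm above its origin, mid-height of the blade; axes as the knob's. The wings start within 0.25 rad of square to the panel. It tightens clockwise from above (up to 4.5 rad), turns in place and stays where left. Turning takes 0.16 Nm with the foot free, plus 0.006 Nm per newton of the foot's press (0.27 Nm at 18 N)
- bundle: loose rigid bundle of five dark grey plastic strips, 56 mm (x) by 160 mm (y) by 40 mm high, about 0.45 kg, lying flat on the bench. Origin at the centre of its underside; its +y end faces the panel. It starts 55 to 110 mm short of the panel and a little askew; it must lie centred under the foot (within 15 mm) in the end
- bundle_end (a point): centre of the bundle's +y end face, 80 mm from its origin and 20 mm above its underside
- tape_roll: brown tape roll lying flat, 100 mm across, 48 mm high, open in the middle; to be left alone. Origin at the centre of its underside
- carton: small cardboard carton 110 x 90 x 70 mm; to be left alone. Origin at the centre of its underside
- clip_tray: shallow black tray 120 x 90 x 35 mm; to be left alone. Origin at the centre of its underside
Mind the look-alikes: they are no part of the job. Several things look just like the bundle: the one meant starts farthest to the robot's right.

How it is judged:
By the outcome, as a careful person would: the job done as asked, in the order asked, and still so for the second after the job is handed in, with the robot touching nothing.
It also fails if it takes over 70 s, if anything falls off the work surface, if the arm or the gripper's body presses on something with over 40 N, if the wrist force passes 120 N, or if a joint passes its speed limit or range.

ROBOT

A 6-joint arm with a two-finger parallel gripper is mounted at the origin on the work surface. World frame = base frame: x ahead of the robot, y to its left, z up, the work surface at z = 0. Lengths are in m, angles in rad, forces in N, time in s.
With the tool pointing down it reaches from about 0.35 to 0.775 m from the base axis. Payload 5.5 kg.
Tool frame: the origin (TCP) lies midway between the tips of the shut fingers; the grasp point (between the pads) lies 19 mm behind it; z points along the fingers, y is the line along which they close (so a half turn about z gives the same grasp; the last joint's range is limited). The gripper opens to 85 mm and grips with 20 to 120 N. Pads are 22 mm wide; open, the fingers measure 114 mm over their backs; the gripper's body (76 mm by 85 mm) begins 54 mm behind the grasp point. The pads swing forward as they close: fully open they stand 13 mm farther back than shut.
Start: joints at [1.053, 0.313, 0.046, 1.304, 0, 1.431], TCP at [0.212, 0.534, 0.231] pointing down, gripper open.
Joint ranges: [-2.76, 2.76], [-0.86, 1.69], [-1.03, 1.26], [-2.2, 2.34], [-1.47, 1.5], [-3.14, 3.14]. Speed limits (rad/s): [2.57, 2.57, 3.14, 3.14, 3.14, 3.14].

INTERFACE

Orientations are given as a unit quaternion [w, x, y, z].
In Python, from workcell import telemetry, imaging, env gives the robot as it stands. The module is installed in compiled form; this text tells all that it offers.
- The arm moves only by the tool step_arm, never from a script. Its argument "moves" is a list of rows, each a list of 3 entries, a list of its own where there are three numbers: the shift along the tool's x, y, z in mm, then the turn, a rotation vector about the tool's x, y, z in rad, then the finger opening in mm, from 0 to 85.4. A call has 1 to 8 rows; each row is the pose to reach, as a shift and turn from the pose commanded when the call began, along the tool's axes at that moment; what a row does not reach only later rows make up. A row lasts 1/12 s, in which the tool goes at most 41.7 mm and 7.16 degrees, less where a joint would pass 70% of its speed; a pose out of reach is approached as far as the arm can. A call with a gripper value outside its range is refused whole. The fingers move at their own pace and stop on an object; "grip_force" is the grip in N (left out, the last holds). Time passes only in rows, so rows that repeat a pose let the fingers close. It gives the time, the measured TCP pose, the force, the opening and the grip force at its end, in the units of the state.
- telemetry.get_state(): the state, without advancing time (a new reading comes with each control period).
- imaging.read_camera(name): name is "side" or "top" or "wrist"; returns the picture (400x640x3 uint8, red, green, blue); there is no depth.
- imaging.camera_params(name): a dict with "camera_matrix" (3x3 intrinsics, pixels), "pose" (4x4, takes a point from camera to world coordinates). Camera axes: x right, y up, looking along -z (the intrinsics and any distortion apply to the point x, -y, -z); pixel columns grow to the right and rows downward; lengths in m; the calibration is good to about 2 mm. A picture is of the moment at which its call begins: read the wrist's pose just before it. camera_params takes no time and is no camera call; for the wrist camera it gives the pose at the moment of the call.
- env.hand_in(): hands the job in; it is judged then, once.
The state is a dict: "clock": time; "joint_pos": joint angles; "qvel": joint speeds; "tau": joint torques, N m; "tcp_pos": TCP position; "orientation": TCP orientation; "wrist_force": force on the tool from outside, world axes, zero at the start; "ft_torque": the same for the moment, N m; "finger_gap": finger opening in m; "grip_force": force on a finger pad.
Only numpy, scipy, OpenCV 4.12 (cv2) and the standard library are available. Lean on these libraries where they do the work, as an engineer would, in place of code of your own. Each camera call takes 0.05 s, during which the arm holds its last target. There are 200 camera calls.

## Working session

There is one attempt and no reset: what is moved stays moved. The work goes in short steps, Python scripts to look and compute and a tool call to move; the robot and the scene stay as the last step left them, time stands still between calls to the robot, and variables do not carry over. Pictures are saved under pics/ and viewed, at most 10 in all, crops included, and the job is handed in when it is done.

Besides the shell and the picture viewer there is one more tool, called after ">>>" as name(argument=value, ...) on one line, values as JSON. step_arm: Moves the arm, as the interface text tells. Its arguments: {"type":"object","properties":{"moves":{"type":"array"},"grip_force":{"type":"number"}},"required":["moves"]}

```bash
mkdir -p pics
cat > h.py <<'E'
import numpy as np, cv2
from workcell import telemetry, imaging, env
from scipy.spatial.transform import Rotation as R
def ray(P,u,v):
    K=np.array(P['camera_matrix']);T=np.array(P['pose'])
    d=np.linalg.solve(K,[u,v,1.]);d=T[:3,:3]@np.array([d[0],-d[1],-d[2]])
    return T[:3,3],d
def onz(P,u,v,z):
    o,d=ray(P,u,v);return o+d*(z-o[2])/d[2]
def proj(P,p):
    K=np.array(P['camera_matrix']);T=np.array(P['pose'])
    c=T[:3,:3].T@(np.array(p)-T[:3,3]);q=K@np.array([c[0],-c[1],-c[2]]);return q[:2]/q[2]
E
python3 - <<'E'
from h import *
for n in('top','side'):
    im=imaging.read_camera(n);cv2.imwrite(f'pics/{n}0.png',im[:,:,::-1])
    P=imaging.camera_params(n);print(n,{k:np.round(v,4).tolist() if not isinstance(v,str) else v for k,v in P.items()})
s=telemetry.get_state();print(s)
E
```

```text
top {'camera_matrix': [[431.8275, 0.0, 313.1365], [0.0, 431.8275, 195.4669], [0.0, 0.0, 1.0]], 'pose': [[-0.0018, 0.98, -0.1992, 0.3113], [-1.0, -0.0025, -0.0029, 0.0001], [-0.0033, 0.1992, 0.98, 1.2974], [0.0, 0.0, 0.0, 1.0]]}
side {'camera_matrix': [[374.9424, 0.0, 320.9873], [0.0, 374.9424, 193.7031], [0.0, 0.0, 1.0]], 'pose': [[0.9712, 0.1447, -0.1892, 0.2979], [-0.2376, 0.6477, -0.724, -0.9109], [0.0178, 0.7481, 0.6634, 0.9213], [0.0, 0.0, 0.0, 1.0]]}
{'clock': 0.1, 'joint_pos': array([1.05341406e+00, 3.13933564e-01, 4.51243020e-02, 1.30361024e+00,
       3.22770753e-06, 1.43118781e+00]), 'qvel': array([-0.00212781, -0.00251343,  0.00382234,  0.00069761, -0.00023037,
       -0.00049307]), 'tau': array([ 3.58364865e-03, -4.81726134e+01,  2.99244422e+01,  1.26956898e-02,
       -6.58124827e-05,  5.42643306e-06]), 'tcp_pos': array([0.21188088, 0.53406112, 0.23050631]), 'orientation': array([-2.63361100e-04,  1.87765628e-01,  9.82213526e-01, -7.67669720e-04]), 'wrist_force': array([-0.1301491 ,  0.34456248, -0.24143709]), 'ft_torque': array([-0.0206645 , -0.01680358, -0.00209985]), 'grip_force': 0.0, 'finger_gap': 0.08552950361877473}
```

View pics/top0.png

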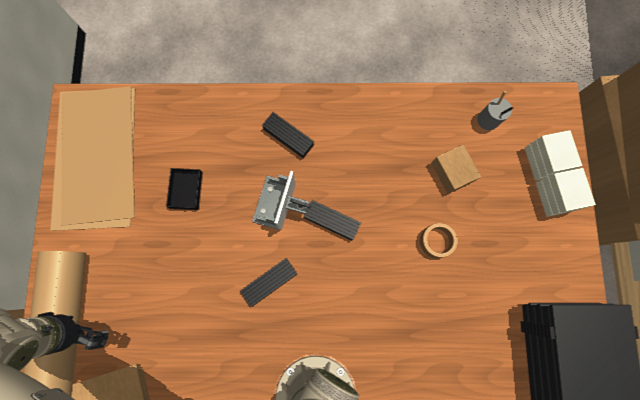

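View pics/side0.png

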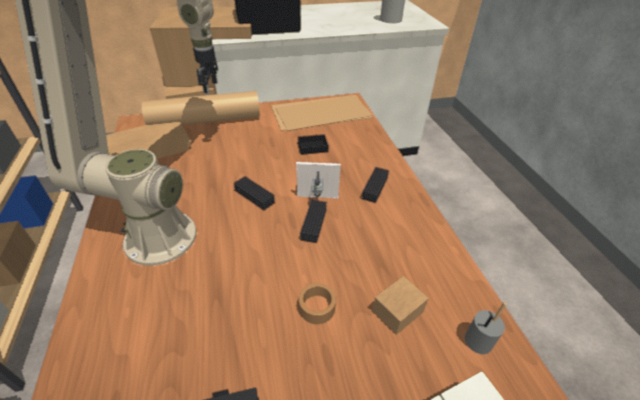

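Three look-alike dark strip bundles are visible in the top view, at (288,135), (268,282) and (330,221). Image right is the robot's right (-y), so the one meant is (330,221). It also lines up with the clamp: panel edge near (287,200), knob near (299,206). I'll confirm in one enlarged crop and measure.

Run:
```python
from h import *
im=cv2.imread('pics/top0.png');P=imaging.camera_params('top')
c=im[160:260,240:373];cv2.imwrite('pics/crop1.png',cv2.resize(c,None,fx=6,fy=6,interpolation=cv2.INTER_CUBIC))
g=im.max(2).astype(int);sat=g-im.min(2)
m=((g<90)&(sat<25)).astype(np.uint8)
m=cv2.morphologyEx(m,cv2.MORPH_OPEN,np.ones((3,3)))
cs,_=cv2.findContours(m[100:320,140:400],cv2.RETR_EXTERNAL,cv2.CHAIN_APPROX_NONE,offset=(140,100))
for k in cs:
    if cv2.contourArea(k)>300:
        r=cv2.minAreaRect(k);b=cv2.boxPoints(r)
        print(np.round(r[0]),np.round(r[1]),[np.round(onz(P,*q,0.04)[:2],3).tolist() for q in b],b.round(1).tolist())
w=((im.min(2)>200)).astype(np.uint8)
cs,_=cv2.findContours(w[150:250,240:340],cv2.RETR_EXTERNAL,cv2.CHAIN_APPROX_NONE,offset=(240,150))
for k in cs:
    if len(k)>15:
        r=cv2.minAreaRect(k);b=cv2.boxPoints(r);print('w',b.round(1).tolist(),[np.round(onz(P,*q,0.152)[:2],3).tolist() for q in b])
```

```text
[268. 282.] [19. 56.] [[0.29, 0.213], [0.382, 0.084], [0.338, 0.052], [0.247, 0.181]] [[239.60000610351562, 290.8999938964844], [285.3999938964844, 258.1000061035156], [296.5, 273.79998779296875], [250.8000030517578, 306.5]]
[184. 189.] [32. 41.] [[0.531, 0.439], [0.657, 0.435], [0.647, 0.339], [0.522, 0.345]] [[166.10000610351562, 207.60000610351562], [170.1999969482422, 166.60000610351562], [201.8000030517578, 169.8000030517578], [197.6999969482422, 210.8000030517578]]
[287. 135.] [52. 20.] [[0.781, 0.165], [0.833, 0.13], [0.733, -0.0], [0.683, 0.035]] [[260.70001220703125, 127.19999694824219], [272.20001220703125, 111.4000015258789], [314.29998779296875, 142.10000610351562], [302.79998779296875, 157.89999389648438]]
w [[274.5, 221.8000030517578], [290.5, 170.5], [293.0, 171.3000030517578], [277.0, 222.60000610351562]] [[0.472, 0.107], [0.614, 0.065], [0.612, 0.059], [0.47, 0.1]]
```

View pics/crop1.png

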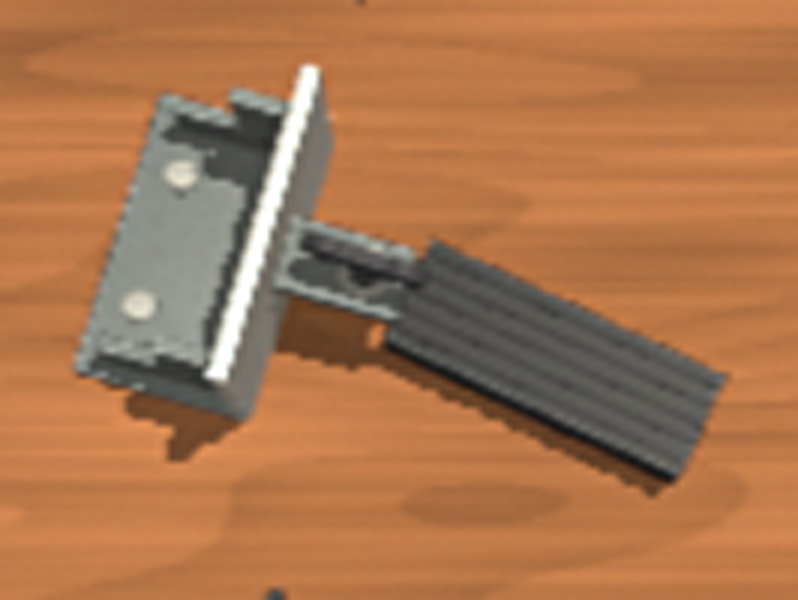

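The crop confirms the target. The panel's top edge runs from crop (310,68) to (218,378). The clamp arm and dark wings sit at about (360,265). The bundle's top corners are (430,240), (725,378), (675,478) and (387,340), lying askew and short of the panel, and it is the farthest right of the three.

```bash
cat >> h.py <<'E'
def plan(x,y,z,th,s=None):
    """shift (mm, tool axes) and turn about tool z to a tool-down pose whose tool-y lies along world angle th"""
    s=s or telemetry.get_state();w,a,b,c=s['orientation'];Rt=R.from_quat([a,b,c,w])
    yt=np.array([np.cos(th),np.sin(th),0]);zt=np.array([0,0,-1.]);T=R.from_matrix(np.c_[np.cross(yt,zt),yt,zt])
    return (Rt.inv().apply(np.array([x,y,z])-s['tcp_pos'])*1e3).round(1),(Rt.inv()*T).as_rotvec().round(4)
E
python3 - <<'E'
from h import *
P=imaging.camera_params('top')
f=lambda u,v,z:onz(P,240+(u+.5)/6-.5,160+(v+.5)/6-.5,z)[:2]
a,b=f(320,70,.152),f(228,380,.152);d=(a-b)/np.linalg.norm(a-b);n=np.array([-d[1],d[0]])
print('panel',a,b,np.linalg.norm(a-b),'yaw n',np.arctan2(n[1],n[0]));o=(a+b)/2-.042*n;print('origin',o,n)
c=[f(*q,.04) for q in((430,240),(725,378),(675,478),(387,340))]
for q in c: print(q, 'br:',(q-o)@d,(q-o)@n)
m=np.mean(c,0);l=(c[0]+c[3]-c[1]-c[2])/2;print('centre',m,'len',np.linalg.norm(l),'yaw',np.arctan2(l[1],l[0]),'br',(m-o)@d,(m-o)@n)
print('knob',[((f(*q,.136)-o)@d,(f(*q,.136)-o)@n) for q in((302,236),(425,272))])
E
```

```text
panel [0.61192366 0.05865872] [0.46948573 0.09858238] 0.14792722140292744 yaw n 1.2975204615551656
origin [0.52936944 0.03817909] [0.26988718 0.96289195]
[0.55443743 0.00936053] br: 0.031915522511914804 -0.020983626114599124
[ 0.48537901 -0.13477095] br: 0.004318971006146717 -0.1784046536846795
[ 0.43656185 -0.1093703 ] br: -0.049541987609918986 -0.1671216997841719
[0.5045382  0.03049916] br: -0.021837088450315473 -0.014096573334218468
centre [ 0.49522912 -0.05107039] len 0.15766663010250861 yaw 1.1212341889869244 br -0.008786145635543252 -0.09515163822941723
knob [(np.float64(0.00038612710325108194), np.float64(0.030158596098221125)), (np.float64(-0.0006708749011035328), np.float64(-0.028474120593685568))]
```

Run:
```python
from h import *
print(plan(.469,-.105,.25,2.692))
```

```text
(array([-474.7, -499.2,  -18.8]), array([-1.100e-03, -1.400e-03, -1.499e+00]))
```

>>> step_arm(moves=[[[-475,-499,-19],[0,0,-1.499],85],[[-475,-499,-19],[0,0,-1.499],85],[[-475,-499,-19],[0,0,-1.499],85],[[-475,-499,-19],[0,0,-1.499],85],[[-475,-499,-19],[0,0,-1.499],85],[[-475,-499,-19],[0,0,-1.499],85],[[-475,-499,-19],[0,0,-1.499],85],[[-475,-499,-19],[0,0,-1.499],85]])

```text
clock: 0.77
tcp_pos: [0.3246, 0.2571, 0.2396]
orientation: [-0.0, -0.257, 0.966, -0.0]
wrist_force: [0.7, 0.6, 0.6]
finger_gap: 0.0851
grip_force: 0.0
```

Run:
```python
from h import *
print(plan(.469,-.105,.25,2.692))
```

```text
(array([  54.3, -386. ,  -10.4]), array([ 1.000e-04, -2.000e-04, -6.019e-01]))
```

>>> step_arm(moves=[[[54,-386,-10],[0,0,-0.602],85],[[54,-386,-10],[0,0,-0.602],85],[[54,-386,-10],[0,0,-0.602],85],[[54,-386,-10],[0,0,-0.602],85],[[54,-386,-10],[0,0,-0.602],85],[[54,-386,-10],[0,0,-0.602],85],[[54,-386,-10],[0,0,-0.602],85],[[54,-386,-10],[0,0,-0.602],85]])

```text
clock: 1.43
tcp_pos: [0.4307, -0.0105, 0.2471]
orientation: [0.0, -0.53, 0.848, 0.0]
wrist_force: [1.0, 1.1, -0.3]
finger_gap: 0.0855
grip_force: 0.0
```

>>> step_arm(moves=[[[0,-40,0],[0,0,0],85],[[0,-40,0],[0,0,0],85],[[0,-40,0],[0,0,0],85]])

```text
clock: 1.68
tcp_pos: [0.4675, -0.0277, 0.2458]
orientation: [-0.001, -0.528, 0.849, 0.001]
wrist_force: [-0.2, 0.2, -0.7]
finger_gap: 0.0849
grip_force: 0.0
```

Run:
```python
from h import *
s=telemetry.get_state();P=imaging.camera_params('wrist')
im=imaging.read_camera('wrist');cv2.imwrite('pics/w0.png',im[:,:,::-1])
np.savez('w0.npz',**P)
print(s['tcp_pos'],s['joint_pos'].round(2),plan(.469,-.105,.25,2.692),np.round(P['pose'],3).tolist())
```

```text
[ 0.46747693 -0.02769233  0.24583187] [-0.23  0.1  -0.18  1.29  0.   -1.34] (array([ 69.2, -36.9,  -3.9]), array([ 0.0026, -0.0003, -0.0065])) [[-0.897, -0.424, -0.127, 0.435], [0.442, -0.857, -0.265, -0.095], [0.003, -0.294, 0.956, 0.388], [0.0, 0.0, 0.0, 1.0]]
```

View pics/w0.png

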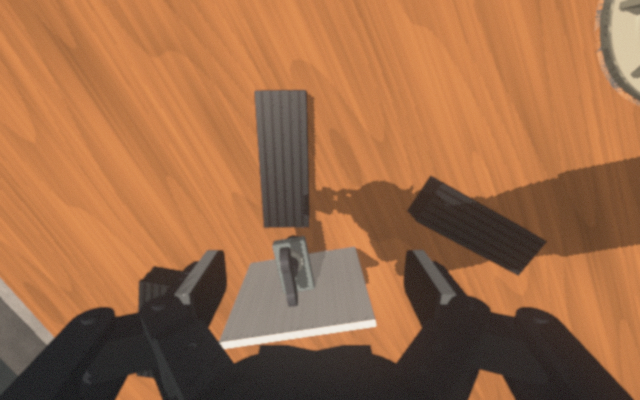

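Wrist view: the bundle lies from (255,91)/(306,91) to (264,227)/(309,226), with the clamp's knob at (292,270) and the panel below it.

Run:
```python
from h import *
P=dict(np.load('w0.npz'));im=cv2.imread('pics/w0.png')
o=np.array([.5294,.0382]);n=np.array([.2699,.9629]);d=np.array([.9629,-.2699])
hsv=cv2.cvtColor(im,cv2.COLOR_BGR2HSV);m=((hsv[:,:,1]<90)&(hsv[:,:,2]<130)).astype(np.uint8)
m[:,:240]=0;m[:,330:]=0;m[233:]=0;m[:80]=0
m=cv2.morphologyEx(m,cv2.MORPH_OPEN,np.ones((5,5)))
k=max(cv2.findContours(m,0,1)[0],key=cv2.contourArea)
print(cv2.approxPolyDP(k,4,True)[:,0].tolist())
def rep(c,z):
    c=[onz(P,*q,z)[:2] for q in c]
    m=np.mean(c,0);l=(c[0]+c[1]-c[2]-c[3])/2;print('c',m,'len',np.linalg.norm(l),np.linalg.norm(c[2]-c[3]),np.linalg.norm(c[0]-c[1]),'yaw',np.arctan2(l[1],l[0]),'br',(m-o)@d,(m-o)@n, 'rear',[((q-o)@d,(q-o)@n) for q in c])
rep([(264,227),(309,226),(306,91),(255,91)],.04)
e=[onz(P,*q,.152)[:2] for q in((221,345),(376,324))];v=e[0]-e[1];print('panel top',e,np.linalg.norm(v),'n yaw',np.arctan2(v[1],v[0])+np.pi/2)
print('shaft',proj(P,[*o,.136]), [proj(P,[*(o+s*n),.138]) for s in(-.031,.031)])
```

```text
[[256, 92], [265, 225], [307, 226], [305, 92]]
c [ 0.49549804 -0.05019562] len 0.1569611036890629 0.054732139962749025 0.055114938108788356 yaw 1.1262298953743255 br -0.008786221295830897 -0.09426628655625861 rear [(np.float64(0.03178545018117291), np.float64(-0.021390230997286118)), (np.float64(-0.022604490875057975), np.float64(-0.012476263368230558)), (np.float64(-0.04906238707596265), np.float64(-0.16656570214601937)), (np.float64(0.004736542586524378), np.float64(-0.17663294971349833))]
panel top [array([0.6106505 , 0.06282194]), array([0.47009132, 0.10604916])] 0.14705603300029016 n yaw 1.2724388329172416
shaft [286.37165241 281.72368349] [array([278.95326347, 253.527466  ]), array([292.98363146, 310.53367662])]
```

>>> step_arm(moves=[[[35,-19,-4],[0,0,-0.0035],85],[[70,-37,-4],[0,0,-0.0035],85],[[70,-37,30],[0,0,-0.0035],85],[[70,-37,70],[0,0,-0.0035],85],[[70,-37,110],[0,0,-0.0035],85],[[70,-37,140],[0,0,-0.0035],85],[[70,-37,160],[0,0,-0.0035],85],[[70,-37,170],[0,0,-0.0035],85]])

```text
clock: 2.4
tcp_pos: [0.4661, -0.1031, 0.0745]
orientation: [-0.001, -0.532, 0.847, 0.002]
wrist_force: [-0.0, -0.4, 0.5]
finger_gap: 0.0852
grip_force: 0.0
```

Run:
```python
from h import *
print(telemetry.get_state()['tcp_pos'],plan(.4695,-.1045,.008,2.695))
```

```text
[ 0.46611309 -0.1031326   0.07451236] (array([-0.2, -4. , 66.5]), array([ 0.0052, -0.0001, -0.0029]))
```

>>> step_arm(moves=[[[0,-4,30],[0.004,0,-0.003],85],[[0,-4,50],[0.004,0,-0.003],85],[[0,-4,62],[0.004,0,-0.003],85],[[0,-4,66],[0.004,0,-0.003],85],[[0,-4,66],[0.004,0,-0.003],70],[[0,-4,66],[0.004,0,-0.003],60],[[0,-4,66],[0.004,0,-0.003],50],[[0,-4,66],[0.004,0,-0.003],50]], grip_force=30)

```text
clock: 3.07
tcp_pos: [0.4732, -0.107, 0.0126]
orientation: [0.002, -0.533, 0.846, -0.002]
wrist_force: [-3.6, 2.3, 8.1]
finger_gap: 0.0557
grip_force: 32.5
```

>>> step_arm(moves=[[[0,0,0],[0,0,0],50],[[0,0,0],[0,0,0],50],[[0,0,0],[0,0,0],50]])

```text
clock: 3.32
tcp_pos: [0.4732, -0.107, 0.0126]
orientation: [0.002, -0.533, 0.846, -0.002]
wrist_force: [-2.3, 2.4, 6.4]
finger_gap: 0.0557
grip_force: 32.5
```

Run:
```python
from h import *
print(plan(.500,-.0602,.0126,2.856))
```

```text
(array([-53.8,  -3.9,   0.1]), array([-0.0055,  0.0002, -0.1621]))
```

>>> step_arm(moves=[[[0,0,-3],[0,0,0],50],[[-3,0,-3],[0,0,-0.02],50],[[-8,0,-3],[0,0,-0.04],50],[[-14,-1,-3],[0,0,-0.06],50],[[-20,-1,-3],[0,0,-0.08],50],[[-26,-2,-3],[0,0,-0.1],50],[[-32,-2,-3],[0,0,-0.12],50],[[-36,-3,-3],[0,0,-0.14],50]])

```text
clock: 3.98
tcp_pos: [0.4914, -0.0751, 0.014]
orientation: [0.001, -0.591, 0.806, -0.002]
wrist_force: [-0.2, -1.3, -3.3]
finger_gap: 0.0557
grip_force: 32.8
```

Run:
```python
from h import *
s=telemetry.get_state();P=imaging.camera_params('wrist')
im=imaging.read_camera('wrist');cv2.imwrite('pics/w1.png',im[:,:,::-1])
np.savez('w1.npz',**P)
print(s['wrist_force'],s['tcp_pos'],plan(.500,-.0602,.0126,2.856,s))
```

```text
[-0.15952602 -1.33142548 -3.33997558] [ 0.49139328 -0.07513599  0.01401554] (array([-16.8,  -3.7,   1.4]), array([-0.0038, -0.0003, -0.02  ]))
```

View pics/w1.png

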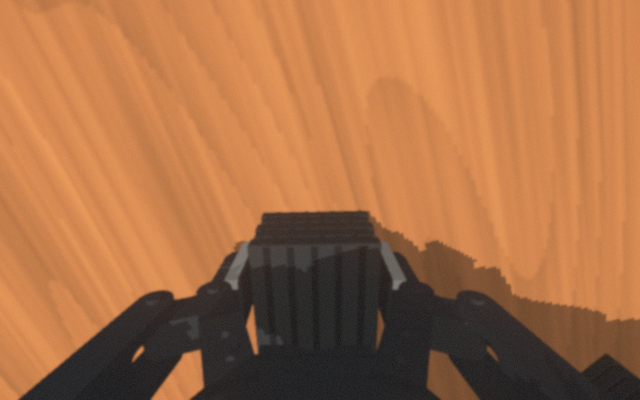

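The wrist view shows the bundle held centrally between the pads, its rear end at rows 213–245. Continuing, with the tool lowered slightly so the bundle rests on the bench.

>>> step_arm(moves=[[[0,0,1],[0,0,0],50],[[-3,-1,2],[0,0,-0.01],50],[[-6,-2,2],[0,0,-0.02],50],[[-9,-3,2],[0,0,-0.02],50],[[-12,-4,2],[0,0,-0.02],50],[[-15,-4,2],[0,0,-0.02],50],[[-15,-4,2],[0,0,-0.02],50]])

```text
clock: 4.62
tcp_pos: [0.5001, -0.0633, 0.0127]
orientation: [0.001, -0.598, 0.801, -0.002]
wrist_force: [-0.9, -3.3, 4.5]
finger_gap: 0.0554
grip_force: 33.9
```

Run:
```python
from h import *
s=telemetry.get_state()
print(s['wrist_force'],s['tcp_pos'],plan(.500,-.0602,.0126,2.856,s))
im=imaging.read_camera('top')
cv2.imwrite('pics/crop2.png',cv2.resize(im[160:260,240:373,::-1],None,fx=6,fy=6,interpolation=cv2.INTER_CUBIC))
```

```text
[-0.89928816 -3.29524767  4.52958401] [ 0.50008375 -0.06330708  0.012691  ] (array([-3. ,  1. ,  0.1]), array([-0.0053, -0.0012, -0.003 ]))
```

View pics/crop2.png

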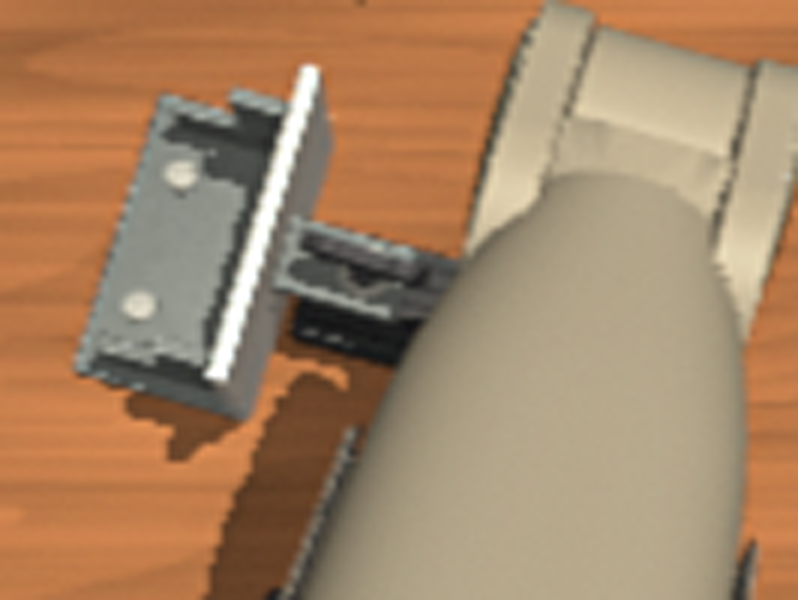

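Top view: the bundle's front now lies under the arm near crop (300,320), with a small gap to the panel. I'll release, back out endwise, shut the fingers and push the end gently so that it squares itself.

>>> step_arm(moves=[[[0,0,0],[0,0,0],70],[[0,0,0],[0,0,0],85],[[0,0,-2],[0,0,0],85],[[0,0,-4],[0,0,0],85],[[15,0,-4],[0,0,0],85],[[35,0,-4],[0,0,0],85],[[55,0,-4],[0,0,0],85],[[55,0,-4],[0,0,0],60]])

```text
clock: 5.33
tcp_pos: [0.4836, -0.1179, 0.0164]
orientation: [0.001, -0.597, 0.802, -0.002]
wrist_force: [0.5, -0.2, 0.1]
finger_gap: 0.075
grip_force: 0.0
```

>>> step_arm(moves=[[[0,0,0],[0,0,0],0],[[0,0,0],[0,0,0],0],[[0,0,0],[0,0,0],0],[[0,0,0],[0,0,0],0],[[0,0,0],[0,0,0],0],[[0,0,0],[0,0,0],0]])

```text
clock: 5.83
tcp_pos: [0.4839, -0.1152, 0.0162]
orientation: [0.001, -0.599, 0.801, -0.002]
wrist_force: [0.0, 0.2, 0.5]
finger_gap: 0.0006
grip_force: 0.0
```

Run:
```python
from h import *
s=telemetry.get_state();P=imaging.camera_params('wrist')
o=np.array([.5288,.0385]);n=np.array([.2816,.9595]);d=np.array([.9595,-.2816])
q=s['tcp_pos'][:2]-o
im=imaging.read_camera('top')
cv2.imwrite('pics/crop3.png',cv2.resize(im[160:260,240:373,::-1],None,fx=6,fy=6,interpolation=cv2.INTER_CUBIC))
print(s['wrist_force'],s['tcp_pos'],s['finger_gap'],'br',q@d,q@n)
```

```text
[0.03692825 0.19019156 0.52818478] [ 0.48387272 -0.11516884  0.01616328] 0.0006135028646302933 br 0.00016542406658208743 -0.16009677796141697
```

View pics/crop3.png

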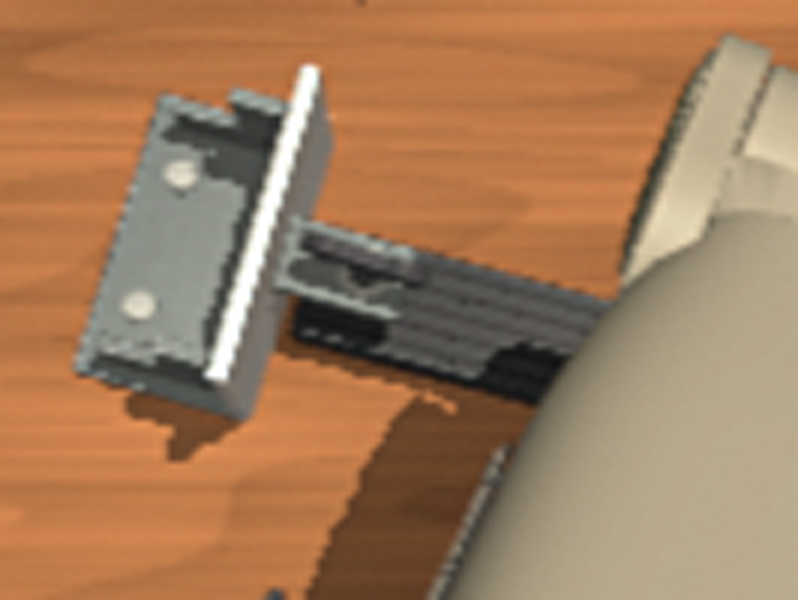

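Top view: the bundle is nearly square to the panel, with edges (420,257)→(600,297) above and (300,335)→(530,400) below, and a few mm short. Pushing gently now.

>>> step_arm(moves=[[[-8,0,0],[0,0,0],0],[[-16,0,0],[0,0,0],0],[[-20,0,0],[0,0,0],0],[[-22,0,0],[0,0,0],0],[[-24,0,0],[0,0,0],0],[[-25,0,0],[0,0,0],0]])

```text
clock: 6.38
tcp_pos: [0.4908, -0.0918, 0.0161]
orientation: [0.0, -0.598, 0.801, -0.002]
wrist_force: [-1.6, -3.0, 0.1]
finger_gap: 0.0003
grip_force: 1.6
```

>>> step_arm(moves=[[[-1,0,0],[0,0,0],0],[[-2,0,0],[0,0,0],0]])

```text
clock: 6.55
tcp_pos: [0.4913, -0.0903, 0.0161]
orientation: [0.001, -0.598, 0.802, -0.002]
wrist_force: [-0.6, -3.0, -0.7]
finger_gap: 0.0005
grip_force: 1.5
```

>>> step_arm(moves=[[[-1,0,0],[0,0,0],0],[[-2,0,0],[0,0,0],0]])

```text
clock: 6.72
tcp_pos: [0.492, -0.0882, 0.0162]
orientation: [0.001, -0.598, 0.802, -0.002]
wrist_force: [-1.2, -3.0, 0.2]
finger_gap: 0.0
grip_force: 1.5
```

>>> step_arm(moves=[[[-1,0,0],[0,0,0],0],[[-2,0,0],[0,0,0],0]])

```text
clock: 6.88
tcp_pos: [0.4926, -0.0861, 0.0161]
orientation: [0.001, -0.598, 0.801, -0.002]
wrist_force: [-1.3, -2.4, -0.7]
finger_gap: 0.0002
grip_force: 1.5
```

>>> step_arm(moves=[[[-1,0,0],[0,0,0],0],[[-1.5,0,0],[0,0,0],0]])

```text
clock: 7.05
tcp_pos: [0.493, -0.0844, 0.0161]
orientation: [0.001, -0.598, 0.801, -0.002]
wrist_force: [-0.9, -2.3, 0.5]
finger_gap: 0.0001
grip_force: 1.5
```

>>> step_arm(moves=[[[-0.7,0,0],[0,0,0],0],[[-1.4,0,0],[0,0,0],0]])

```text
clock: 7.22
tcp_pos: [0.4931, -0.0841, 0.0162]
orientation: [-0.0, -0.598, 0.801, -0.002]
wrist_force: [-2.4, -8.6, 1.8]
finger_gap: 0.0001
grip_force: 4.4
```

>>> step_arm(moves=[[[-0.5,0,0],[0,0,0],0],[[-0.9,0,0],[0,0,0],0],[[-0.9,0,0],[0,0,0],0]])

```text
clock: 7.47
tcp_pos: [0.4931, -0.0841, 0.0162]
orientation: [-0.001, -0.598, 0.802, -0.003]
wrist_force: [-3.9, -8.8, 0.6]
finger_gap: -0.0002
grip_force: 5.0
```

Run:
```python
from h import *
print(telemetry.get_state())
```

```text
{'clock': 7.4667, 'joint_pos': array([-0.32664747,  0.34376998, -0.48564342,  0.73745241, -0.0046981 ,
       -1.6079952 ]), 'qvel': array([-0.00144231,  0.00172117,  0.00085952, -0.00176282, -0.00020437,
        0.00015891]), 'tau': array([  4.98821452, -42.85944343,  23.24149668,  -0.16659105,
         2.83800557,   0.05334279]), 'tcp_pos': array([ 0.4931265 , -0.08408583,  0.01619608]), 'orientation': array([-0.00081883, -0.5977293 ,  0.80169215, -0.00295123]), 'wrist_force': array([-3.91677187, -8.81483726,  0.60240763]), 'ft_torque': array([-1.80321506,  0.71504689,  0.00615655]), 'grip_force': 5.028003808110952, 'finger_gap': -0.00015577158729077186}
```

>>> step_arm(moves=[[[-0.6,0,0],[0,0,0],0],[[-1.2,0,0],[0,0,0],0],[[-1.2,0,0],[0,0,0],0]])

```text
clock: 7.72
tcp_pos: [0.4931, -0.084, 0.0162]
orientation: [-0.002, -0.597, 0.802, -0.004]
wrist_force: [-5.5, -14.0, 0.7]
finger_gap: -0.0001
grip_force: 7.2
```

>>> step_arm(moves=[[[3,0,0],[0,0,0],0],[[12,0,0],[0,0,0],0],[[30,0,0],[0,0,0],0],[[30,0,-40],[0,0,0],0],[[30,0,-80],[0,0,0],0],[[30,0,-120],[0,0,0],0],[[30,0,-160],[0,0,0],20],[[30,0,-200],[0,0,0],30]])

```text
clock: 8.38
tcp_pos: [0.4844, -0.1091, 0.2182]
orientation: [0.002, -0.598, 0.801, -0.001]
wrist_force: [0.5, -0.8, -0.2]
finger_gap: 0.0233
grip_force: 0.0
```

Run:
```python
from h import *
print(telemetry.get_state()['tcp_pos'],plan(.5093,-.0285,.24,2.856))
```

```text
[ 0.48439605 -0.10913397  0.21816713] (array([-84.4,  -1.1, -21.7]), array([-0.0043,  0.001 , -0.0023]))
```

>>> step_arm(moves=[[[-20,-1,-22],[0,0,-0.002],30],[[-50,-1,-22],[0,0,-0.002],30],[[-75,-1,-22],[0,0,-0.002],30],[[-84,-1,-22],[0,0,-0.002],30],[[-84,-1,-22],[0,0,-0.002],30],[[-84,-1,-22],[0,0,-0.002],30]])

```text
clock: 8.88
tcp_pos: [0.5092, -0.0291, 0.2377]
orientation: [0.001, -0.6, 0.8, -0.001]
wrist_force: [0.2, -0.3, -0.2]
finger_gap: 0.03
grip_force: 0.0
```

Run:
```python
from h import *
s=telemetry.get_state();P=imaging.camera_params('wrist')
im=imaging.read_camera('wrist');cv2.imwrite('pics/w2.png',im[:,:,::-1]);np.savez('w2.npz',**P)
cv2.imwrite('pics/w2c.png',cv2.resize(im[100:360,160:480,::-1],None,fx=2.2,fy=2.2,interpolation=cv2.INTER_CUBIC))
print(s['tcp_pos'],s['finger_gap'])
```

```text
[ 0.50923267 -0.0290953   0.2377203 ] 0.029997496437426985
```

View pics/w2c.png

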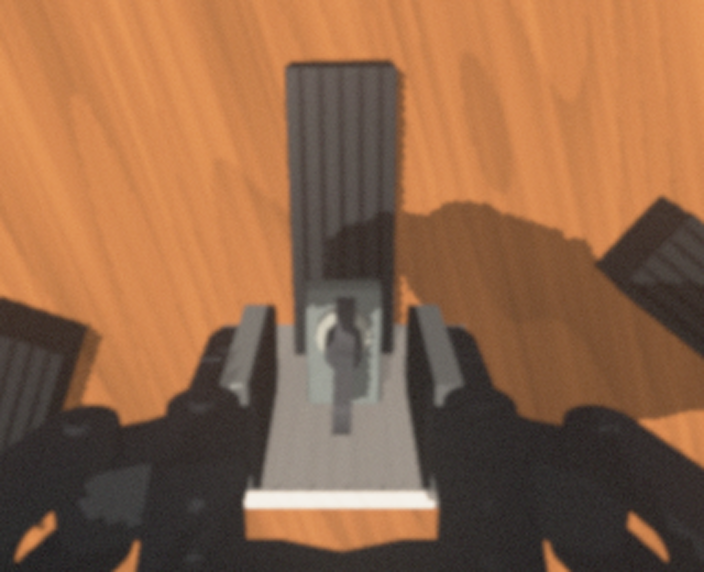

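Close wrist view: the bundle meets the panel at about crop row 352 with no visible gap, square to the panel's top edge at (246,491)–(436,490). The wings run from (346,298) to (342,434), with the collar at (343,340).

Run:
```python
from h import *
P=dict(np.load('w2.npz'))
f=lambda u,v,z:onz(P,160+(u+.5)/2.2-.5,100+(v+.5)/2.2-.5,z)[:2]
a,b=f(437,490,.152),f(246,491,.152);v=b-a if b[0]>a[0] else a-b
print('panel',a,b,np.linalg.norm(v),'yaw n',np.arctan2(v[1],v[0])+np.pi/2)
n=np.array([-v[1],v[0]])/np.linalg.norm(v);d=v/np.linalg.norm(v);o=(a+b)/2-.042*n;print('origin',o)
r1,r2=f(287,68,.04),f(395,66,.04);f1,f2=f(297,352,.04),f(394,352,.04)
for q in (r1,r2,f1,f2): print('b',(q-o)@d,(q-o)@n)
for l in (f1-r1,f2-r2,(r1-r2)@np.array([[0,1],[-1,0]])): print('yaw',np.arctan2(l[1],l[0]))
k=[f(346,298,.138),f(342,434,.138)]
for q in k: print('k',q,(q-o)@d,(q-o)@n)
print('kyaw',np.arctan2(*(k[1]-k[0])[::-1]),'mid',(k[0]+k[1])/2)
```

```text
panel [0.50396011 0.089714  ] [0.57828613 0.06855879] 0.07727807896798795 yaw n 1.2935018906085194
origin [0.52962543 0.03874081]
b 0.025868233059478347 -0.11620890738675885
b -0.02752781115985447 -0.11675253262741649
b 0.025226000044906726 0.040751906846458845
b -0.029375239768747025 0.04112924101759719
yaw 1.2975935451637939
yaw 1.3052026984704046
yaw 1.3036825410108683
k [0.51735378 0.0043427 ] -0.002386236390154386 -0.03644351167879679
k [0.53622384 0.06317397] -0.00034234121467516634 0.02530614302871744
kyaw 1.260414268474551 mid [0.52678881 0.03375833]
```

Run:
```python
from h import *
print(plan(.529,.0382,.2,2.84), telemetry.get_state()['joint_pos'].round(3))
```

```text
(array([-70.7,   0.2,  37.6]), array([-0.0031, -0.0007,  0.0156])) [-2.150e-01  1.830e-01 -1.090e-01  1.276e+00 -1.000e-03 -1.500e+00]
```

>>> step_arm(moves=[[[-20,0,0],[-0.003,0,0.016],30],[[-50,0,0],[-0.003,0,0.016],30],[[-65,0,10],[-0.003,0,0.016],30],[[-71,0,25],[-0.003,0,0.016],30],[[-71,0,38],[-0.003,0,0.016],30],[[-71,0,38],[-0.003,0,0.016],30],[[-71,0,38],[-0.003,0,0.016],30]])

```text
clock: 9.52
tcp_pos: [0.5289, 0.0378, 0.1993]
orientation: [-0.001, -0.592, 0.806, 0.0]
wrist_force: [-0.1, 0.1, 0.6]
finger_gap: 0.0304
grip_force: 0.0
```

Run:
```python
from h import *
s=telemetry.get_state();print(s['tcp_pos'],plan(.529,.0382,.118,2.84))
P=imaging.camera_params('wrist')
im=imaging.read_camera('wrist');np.savez('w3.npz',**P)
cv2.imwrite('pics/w3c.png',cv2.resize(im[140:400,160:480,::-1],None,fx=2.2,fy=2.2,interpolation=cv2.INTER_CUBIC))
```

```text
[0.52886448 0.03783963 0.19927639] (array([-0.5, -0.1, 81.3]), array([ 0.0014, -0.0011, -0.002 ]))
```

View pics/w3c.png

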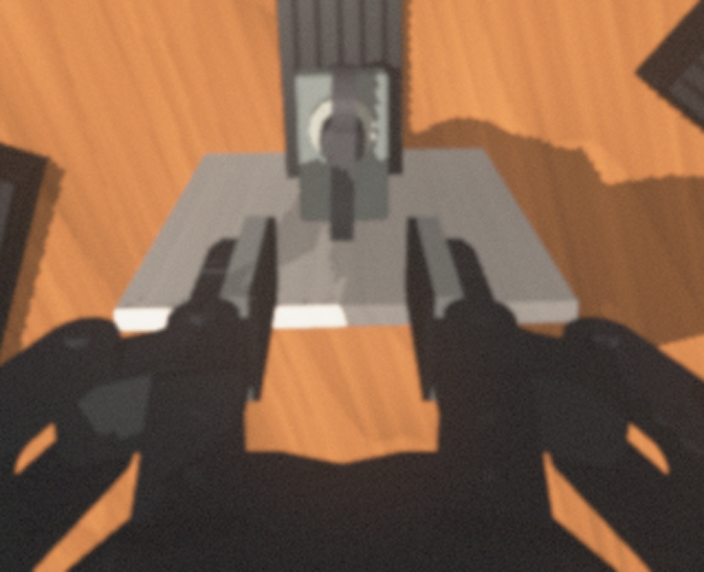

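View over the knob: the blade at column 342 is centred between the pads (275 and 408), the collar is at (340,133), and the bundle's end is against the panel at row 173. I'll check the axis, then descend.

Run:
```python
from h import *
P=dict(np.load('w3.npz'))
f=lambda u,v,z:onz(P,160+(u+.5)/2.2-.5,140+(v+.5)/2.2-.5,z)[:2]
a,b=f(578,302,.152),f(113,311,.152);v=b-a;d=v/np.linalg.norm(v);n=np.array([-d[1],d[0]])
print('panel',np.linalg.norm(v),np.arctan2(*n[::-1]),'origin',(a+b)/2-.042*n)
print('collar',f(341,133,.098),'tips',f(346,72,.138),f(342,238,.138),(f(346,72,.138)+f(342,238,.138))/2)
```

```text
panel 0.14891958844720896 1.287237640757559 origin [0.52907362 0.04015316]
collar [0.52970828 0.04096928] tips [0.51856188 0.01034349] [0.53661196 0.06379182] [0.52758692 0.03706765]
```

>>> step_arm(moves=[[[-1,0,25],[0,0,0],30],[[-1,0,50],[0,0,0],30],[[-1,0,68],[0,0,0],30],[[-1,0,77],[0,0,0],30],[[-1,0,81],[0,0,0],30],[[-1,0,81],[0,0,0],30]])

```text
clock: 10.07
tcp_pos: [0.5301, 0.0392, 0.1192]
orientation: [-0.0, -0.592, 0.806, -0.0]
wrist_force: [-0.8, -0.2, 0.8]
finger_gap: 0.03
grip_force: 0.0
```

>>> step_arm(moves=[[[0,0,0],[0,0,0],16],[[0,0,0],[0,0,0],10],[[0,0,0],[0,0,0],6],[[0,0,0],[0,0,0],4],[[0,0,0],[0,0,0],4],[[0,0,0],[0,0,0],4]], grip_force=60)

```text
clock: 10.57
tcp_pos: [0.5291, 0.04, 0.1205]
orientation: [-0.0, -0.593, 0.805, -0.0]
wrist_force: [-5.7, 1.1, 5.9]
finger_gap: 0.0065
grip_force: 58.9
```

```bash
cat > t.py <<'E'
from h import *
s=telemetry.get_state();w,a,b,c=s['orientation'];y=R.from_quat([a,b,c,w]).apply([0,1,0])
print('F',s['wrist_force'].round(1),'M',s['ft_torque'].round(3),'tau6',s['tau'][5].round(3),'yaw',np.arctan2(y[1],y[0]).round(3),'q6',s['joint_pos'][5].round(3),s['tcp_pos'].round(4),s['finger_gap'].round(4),s['clock'])
E
python3 t.py
```

```text
Traceback (most recent call last):
  File "t.py", line 3, in <module>
    print('F',s['wrist_force'].round(1),'M',s['ft_torque'].round(3),'tau6',s['tau'][5].round(3),'yaw',np.arctan2(y[1],y[0]).round(3),'q6',s['joint_pos'][5].round(3),s['tcp_pos'].round(4),s['finger_gap'].round(4),s['clock'])
                                                                                                                                                                                           ^^^^^^^^^^^^^^^^^^^^^
AttributeError: 'float' object has no attribute 'round'
```

>>> step_arm(moves=[[[0,1,-1.5],[0,0,0],4],[[0,1,-1.5],[0,0,0.05],4],[[0,1,-1.5],[0,0,0.1],4],[[0,1,-1.5],[0,0,0.15],4],[[0,1,-1.5],[0,0,0.2],4],[[0,1,-1.5],[0,0,0.25],4],[[0,1,-1.5],[0,0,0.3],4]])

```text
clock: 11.15
tcp_pos: [0.529, 0.04, 0.1206]
orientation: [0.0, -0.465, 0.885, -0.0]
wrist_force: [-0.1, -0.4, -4.0]
finger_gap: 0.0062
grip_force: 60.0
```

```bash
sed -i "s/s\['finger_gap'\].round(4)/round(s['finger_gap'],4)/" t.py; python3 t.py
```

```text
F [-0.1 -0.4 -4. ] M [-0.     0.087  0.157] tau6 -0.471 yaw 2.537 q6 -1.042 [0.529  0.04   0.1206] 0.0062 11.15
```

>>> step_arm(moves=[[[0,0,0.5],[0,0,0.05],4],[[0,0,0.5],[0,0,0.1],4],[[0,0,0.5],[0,0,0.15],4],[[0,0,0.5],[0,0,0.2],4]])

```text
clock: 11.48
tcp_pos: [0.529, 0.04, 0.1206]
orientation: [0.0, -0.374, 0.927, -0.001]
wrist_force: [-2.4, 0.7, -1.4]
finger_gap: 0.0065
grip_force: 60.4
```

```bash
python3 t.py
```

```text
F [-2.4  0.7 -1.4] M [0.036 0.392 0.17 ] tau6 -0.471 yaw 2.337 q6 -0.842 [0.529  0.04   0.1206] 0.0065 11.4833
```

>>> step_arm(moves=[[[0,0,0],[0,0,0.05],4],[[0,0,0],[0,0,0.1],4],[[0,0,0],[0,0,0.15],4],[[0,0,0],[0,0,0.2],4]])

```text
clock: 11.82
tcp_pos: [0.529, 0.04, 0.1206]
orientation: [0.0, -0.28, 0.96, -0.0]
wrist_force: [-0.9, 0.4, -2.1]
finger_gap: 0.0064
grip_force: 60.4
```

```bash
python3 t.py
```

```text
F [-0.9  0.4 -2.1] M [0.077 0.327 0.099] tau6 -0.471 yaw 2.137 q6 -0.642 [0.529  0.04   0.1206] 0.0064 11.8167
```

>>> step_arm(moves=[[[0,0,0],[0,0,0.05],4],[[0,0,0],[0,0,0.1],4],[[0,0,0],[0,0,0.15],4],[[0,0,0],[0,0,0.2],4]])

```text
clock: 12.15
tcp_pos: [0.529, 0.0401, 0.1205]
orientation: [0.0, -0.182, 0.983, -0.0]
wrist_force: [-1.4, 1.1, -1.1]
finger_gap: 0.0062
grip_force: 60.4
```

```bash
python3 t.py
```

```text
F [-1.4  1.1 -1.1] M [0.085 0.378 0.133] tau6 -0.471 yaw 1.937 q6 -0.442 [0.529  0.0401 0.1205] 0.0062 12.15
```

>>> step_arm(moves=[[[0,0,0],[0,0,0.05],4],[[0,0,0],[0,0,0.1],4],[[0,0,0],[0,0,0.15],4],[[0,0,0],[0,0,0.2],4]])

```text
clock: 12.48
tcp_pos: [0.529, 0.0401, 0.1206]
orientation: [0.0, -0.083, 0.997, -0.0]
wrist_force: [-1.0, 0.7, -1.4]
finger_gap: 0.0065
grip_force: 60.5
```

```bash
python3 t.py
```

```text
F [-1.   0.7 -1.4] M [0.059 0.284 0.136] tau6 -0.471 yaw 1.737 q6 -0.242 [0.529  0.0401 0.1206] 0.0065 12.4833
```

>>> step_arm(moves=[[[0,0,0],[0,0,0.05],4],[[0,0,0],[0,0,0.1],4],[[0,0,0],[0,0,0.15],4],[[0,0,0],[0,0,0.2],4]])

```text
clock: 12.82
tcp_pos: [0.529, 0.0401, 0.1205]
orientation: [0.0, 0.017, 1.0, -0.0]
wrist_force: [-2.0, 0.6, -0.9]
finger_gap: 0.0062
grip_force: 60.5
```

```bash
python3 t.py
```

```text
F [-2.   0.6 -0.9] M [0.099 0.32  0.121] tau6 -0.471 yaw 1.537 q6 -0.042 [0.529  0.0401 0.1205] 0.0062 12.8167
```

>>> step_arm(moves=[[[0,0,0],[0,0,0.05],4],[[0,0,0],[0,0,0.1],4],[[0,0,0],[0,0,0.15],4],[[0,0,0],[0,0,0.2],4]])

```text
clock: 13.15
tcp_pos: [0.529, 0.0401, 0.1206]
orientation: [0.0, 0.116, 0.993, -0.0]
wrist_force: [-1.4, -0.0, -2.1]
finger_gap: 0.0063
grip_force: 60.5
```

```bash
python3 t.py
```

```text
F [-1.4 -0.  -2.1] M [0.113 0.413 0.154] tau6 -0.471 yaw 1.337 q6 0.158 [0.529  0.0401 0.1206] 0.0063 13.15
```

>>> step_arm(moves=[[[0,0,0],[0,0,0.05],4],[[0,0,0],[0,0,0.1],4],[[0,0,0],[0,0,0.15],4],[[0,0,0],[0,0,0.2],4]])

```text
clock: 13.48
tcp_pos: [0.529, 0.0401, 0.1206]
orientation: [0.0, 0.215, 0.977, -0.0]
wrist_force: [-1.8, 0.5, -1.0]
finger_gap: 0.0064
grip_force: 60.5
```

```bash
python3 t.py
```

```text
F [-1.8  0.5 -1. ] M [0.131 0.326 0.062] tau6 -0.471 yaw 1.137 q6 0.358 [0.529  0.0401 0.1206] 0.0064 13.4833
```

>>> step_arm(moves=[[[0,0,0],[0,0,0.05],4],[[0,0,0],[0,0,0.1],4],[[0,0,0],[0,0,0.15],4],[[0,0,0],[0,0,0.2],4]])

```text
clock: 13.82
tcp_pos: [0.529, 0.0401, 0.1206]
orientation: [0.001, 0.311, 0.95, -0.0]
wrist_force: [-0.9, 0.0, -0.8]
finger_gap: 0.0058
grip_force: 60.5
```

```bash
python3 t.py
```

```text
F [-0.9  0.  -0.8] M [0.131 0.349 0.105] tau6 -0.471 yaw 0.937 q6 0.558 [0.529  0.0401 0.1206] 0.0058 13.8167
```

>>> step_arm(moves=[[[0,0,0],[0,0,0.05],4],[[0,0,0],[0,0,0.1],4],[[0,0,0],[0,0,0.15],4],[[0,0,0],[0,0,0.2],4]])

```text
clock: 14.15
tcp_pos: [0.529, 0.0401, 0.1205]
orientation: [0.001, 0.405, 0.914, -0.0]
wrist_force: [-0.9, 0.7, -1.0]
finger_gap: 0.0063
grip_force: 60.5
```

```bash
python3 t.py
```

```text
F [-0.9  0.7 -1. ] M [0.123 0.319 0.232] tau6 -0.444 yaw 0.737 q6 0.758 [0.529  0.0401 0.1205] 0.0063 14.15
```

>>> step_arm(moves=[[[0,0,0],[0,0,0.05],4],[[0,0,0],[0,0,0.1],4]])

```text
clock: 14.32
tcp_pos: [0.529, 0.0402, 0.1206]
orientation: [0.001, 0.45, 0.893, -0.0]
wrist_force: [-0.1, 0.0, -1.3]
finger_gap: 0.0064
grip_force: 60.5
```

```bash
python3 t.py
```

```text
F [-0.1  0.  -1.3] M [0.19  0.323 0.242] tau6 -0.43 yaw 0.638 q6 0.858 [0.529  0.0402 0.1206] 0.0064 14.3167
```

>>> step_arm(moves=[[[0,0,0],[0,0,0.05],4],[[0,0,0],[0,0,0.1],4]])

```text
clock: 14.48
tcp_pos: [0.529, 0.0401, 0.1206]
orientation: [0.001, 0.494, 0.869, -0.0]
wrist_force: [-1.8, 0.3, -0.9]
finger_gap: 0.0064
grip_force: 60.5
```

```bash
python3 t.py
```

```text
F [-1.8  0.3 -0.9] M [0.139 0.326 0.207] tau6 -0.417 yaw 0.538 q6 0.958 [0.529  0.0401 0.1206] 0.0064 14.4833
```

>>> step_arm(moves=[[[0,0,0],[0,0,0.05],4],[[0,0,0],[0,0,0.1],4],[[0,0,0],[0,0,0.15],4],[[0,0,0],[0,0,0.2],4],[[0,0,0],[0,0,0.25],4]])

```text
clock: 14.9
tcp_pos: [0.5291, 0.0401, 0.1206]
orientation: [0.001, 0.598, 0.801, 0.0]
wrist_force: [-1.2, 1.1, -1.3]
finger_gap: 0.0059
grip_force: 60.5
```

```bash
python3 t.py
```

```text
F [-1.2  1.1 -1.3] M [0.104 0.326 0.194] tau6 -0.383 yaw 0.288 q6 1.208 [0.5291 0.0401 0.1206] 0.0059 14.9
```

>>> step_arm(moves=[[[0,0,0],[0,0,0.05],4],[[0,0,0],[0,0,0.1],4],[[0,0,0],[0,0,0.13],4],[[0,0,0],[0,0,0.13],4]])

```text
clock: 15.23
tcp_pos: [0.5291, 0.0401, 0.1206]
orientation: [0.001, 0.649, 0.761, 0.0]
wrist_force: [-2.0, 0.9, 0.8]
finger_gap: 0.0065
grip_force: 60.6
```

```bash
python3 t.py; python3 t.py
```

```text
F [-2.   0.9  0.8] M [0.216 0.362 0.095] tau6 0.414 yaw 0.159 q6 1.336 [0.5291 0.0401 0.1206] 0.0065 15.2333
F [-2.   0.9  0.8] M [0.216 0.362 0.095] tau6 0.414 yaw 0.159 q6 1.336 [0.5291 0.0401 0.1206] 0.0065 15.2333
```

>>> step_arm(moves=[[[0,0,0],[0,0,0],12],[[0,0,0],[0,0,0],20],[[0,0,0],[0,0,0],26],[[0,0,0],[0,0,0],26],[[0,0,-10],[0,0,0],26],[[0,0,-40],[0,0,0],26],[[0,0,-80],[0,0,0],26],[[0,0,-110],[0,0,0],26]])

```text
clock: 15.9
tcp_pos: [0.5291, 0.04, 0.2331]
orientation: [0.001, 0.649, 0.761, 0.0]
wrist_force: [1.5, 0.2, 1.3]
finger_gap: 0.0258
grip_force: 0.0
```

```bash
python3 t.py
python3 - <<'E'
from h import *
print(plan(.43,-.12,.25,0.16))
E
```

```text
F [1.5 0.2 1.3] M [ 0.008 -0.08   0.004] tau6 -0.0 yaw 0.159 q6 1.336 [0.5291 0.04   0.2331] 0.0258 15.9
(array([-142.2, -123.2,  -16.9]), array([ 0.0019,  0.0012, -0.0006]))
```

>>> step_arm(moves=[[[-35,-31,-20],[0,0,0],26],[[-70,-62,-20],[0,0,0],26],[[-105,-90,-20],[0,0,0],26],[[-135,-117,-20],[0,0,0],26],[[-142,-123,-20],[0,0,0],26],[[-142,-123,-20],[0,0,0],26],[[-142,-123,-20],[0,0,0],26]])

```text
clock: 16.48
tcp_pos: [0.4297, -0.1209, 0.2512]
orientation: [0.001, 0.65, 0.76, 0.0]
wrist_force: [0.0, -0.1, 0.1]
finger_gap: 0.0261
grip_force: 0.0
```

Run:
```python
from h import *
im=imaging.read_camera('top')
cv2.imwrite('pics/crop4.png',cv2.resize(im[160:260,240:373,::-1],None,fx=6,fy=6,interpolation=cv2.INTER_CUBIC))
```

```text
(no output)
```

View pics/crop4.png

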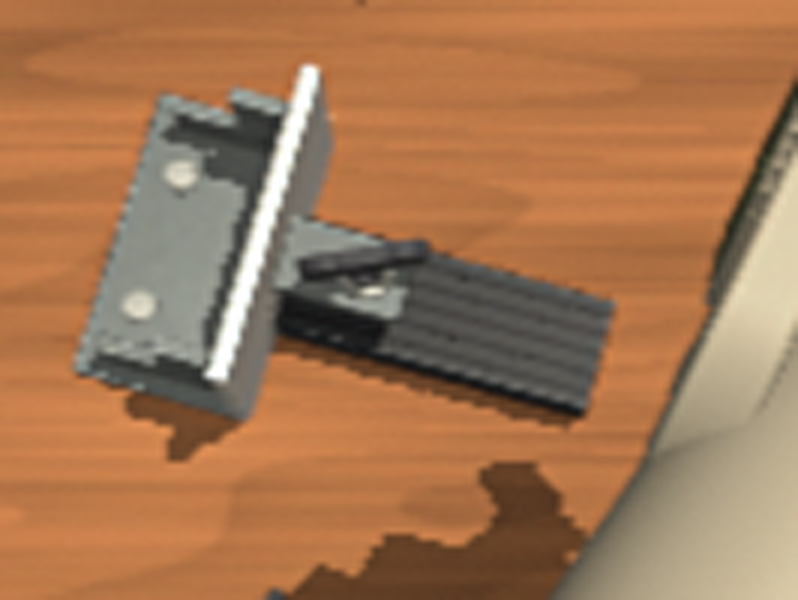

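The final top view shows the bundle flush against the panel at about (280,325) and square to it, its rear end at (612,303)–(585,410). The knob has turned to (302,265)–(428,248), and the robot is clear of everything.

```bash
python3 -c "
from workcell import env
print(env.hand_in())"
```

```text
the job is handed in; nothing more can be done
None
```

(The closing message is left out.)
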